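# Release and pull the lint filter for inspection

## Task

The lint filter of the small white thread-suction unit has to come out for a look. Take the flat-blade key from its round wooden stand, give the slotted captive screw on top of the unit its full quarter turn anticlockwise so that its tongue swings off the filter cassette, and stand the key back in its hole; then draw the cassette up out of its slot by the tab, tip it over so that its mesh lies clearly nearer to flat than to upright, and finish while still holding it like that in the gripper, steady and with all of it higher than the top of the unit. Leave the other things on the table where they stand.

Things in the scene. Friction and masses are not known exactly. Their poses are not given: they have to be found in the camera images.
- suction_unit: White thread-suction unit, fixed, 200 mm wide, 100 mm high, flat top. Origin on the table under the middle of its filter slot; x to its back (away from the robot), y to its left, z up. Reaches from x = -65 to +95, y = +100 to -130 mm (round hose spigot). The slot runs along y over the origin: 134 (y) x 16 (x) mm, 88 mm deep.
- slot (a point): On the axis of the steel quarter-turn screw, on the floor of its slot, 110 mm above the table; at x = -30, y = +50 mm of the unit. Head 24 mm across, rim 6 mm above this point. The slot crosses the whole head along this point's x, 4.4 mm wide, 7 mm at the mouth. Turns with the screw. Under the head a flat tongue, 12 mm wide, points along this +x to 26 mm from the axis.
- quarter_screw (a joint): Angle of the captive screw, rad. 0 (shut): slot and tongue along the unit's +x, the tongue's tip 1.5 mm over the cassette's flange, holding it down. Grows anticlockwise seen from above to a stop at 1.57 (open, tongue along the unit's +y); from 1.1 the tongue is clear of the flange. Starts at 0 to 0.25. Stiff (0.04 N m), stays where left.
- cassette: Black lint filter cassette, 77 to 154 g, in the unit's slot. Origin: middle of its flange's underside, which rests on the unit's top. Axes as the unit's when seated (x square to the mesh, z up). Flange 22 (x) x 146 (y) x 5 mm; on its middle a pull tab 9 (x) x 44 (y) mm, top 38 mm above the origin; below, the mesh panel 12 (x) x 130 (y) x 83 mm.
- cassette_foot (a point): Middle of the cassette's lower edge, 83 mm below its origin.
- key: Flat-blade key, 80 g, 86 mm long, upright in its stand. Origin: middle of the blade's tip, z up the shaft. Blade along x, 13.6 wide, 3 thick (tip 12 x 1.8), 9 mm long; shaft 14 across; collar 30 across, its underside 28 mm above the tip, rests on the stand; black paddle handle 40 to 86 mm above the tip, 32 wide along x, 10 thick along y.
- key_tip (a point): Middle of the tip of the key's blade (the key's origin).
- stand_hole (a point): Centre of the mouth of the hole in the round wooden key stand (fixed, 86 mm across the foot, 36 mm high): hole 20 mm across, 32 mm deep. The key stands in it with its collar on the rim, tip 8 mm above the table. The stand is to the left or the right of the unit.
- beeswax_pot: Bystander: low round pot with a grey lid, 69 mm across, 41 mm high, origin at the centre of its underside. It may stand on either side of the unit, the key stand on the other.
- tape_measure: Bystander: rolled tape measure, 54 mm across, 19 mm high.
- tailor_chalk: Bystander: triangle of tailor's chalk, 42x47x8 mm.
- spool_white: Bystander: spool of thread, 40 mm across, 55 mm high.
- cone_beige: Bystander: thread cone, 66 mm across, 130 mm high.
- dropper: Bystander: small white bottle, 46 mm across, 84 mm high.
There are look-alikes about, which are no part of the job. What is shaped like the key but orange or yellow is not meant.

How it is judged (in metres and radians):
On the way, in this order (a step that is already met when the one before it is completed fails the run):
1. the key's blade is fully down in the slot of the screw, which is not yet turned (horizontal distance between key_tip and slot below 0.009 m and z of key_tip in the frame of slot below 0.003 m and value of joint quarter_screw below 0.7 rad), for 0.05 s.
2. the screw has made its quarter turn with the key still in its slot (horizontal distance between key_tip and slot below 0.011 m and z of key_tip in the frame of slot below 0.005 m and value of joint quarter_screw above 1.25 rad), for 0.1 s.
3. the key stands in its stand again, let go (horizontal distance between key_tip and stand_hole below 0.008 m and height (world z) of key_tip below 0.016 m and angle between key's own z axis and vertical below 0.15 rad and contact force between the fingers and key below 0.1 N), for 0.2 s.
4. the cassette has been drawn out of the slot, held by the fingers (height (world z) of cassette_foot above 0.105 m and contact force between the fingers and cassette above 1 N), for 0.1 s.
At the end, for the whole second after the job is handed in: Cassette still in the gripper, at rest, flange and foot over 110 mm above the table, touching neither unit nor cone, mesh within 0.80 rad of flat; screw over 1.15 rad; key upright (0.15 rad), let go, tip within 8 mm of the hole's axis and under 16 mm above the table (all of step 3 and height (world z) of each of cassette_foot, cassette above 0.11 m and (angle between cassette's own x axis and vertical below 0.8 rad or angle between cassette's own x axis and vertical above 2.342 rad) and contact force between the fingers and cassette above 1 N and contact force between cassette and suction_unit below 0.1 N and contact force between cassette and cone_beige below 0.1 N and linear speed of cassette below 0.03 m/s and angular speed of cassette below 0.2 rad/s and value of joint quarter_screw above 1.15 rad); the arm keeps its last pose, push and grip.
It fails at once if a bystander is pushed more than 30 mm from its place (distance of any of beeswax_pot, tape_measure, tailor_chalk, spool_white, cone_beige, dropper from where it was at the start of the episode above 0.03 m).
It also fails if it takes over 64 s, if anything falls off the work surface, if the arm or the gripper's body presses on something with over 40 N, if the wrist force passes 120 N, or if a joint passes its speed limit or range.

## Robot

A 6-joint arm with a two-finger parallel gripper is mounted at the origin on a cart in front of the work surface, level with it; the furniture and walls round the work are solid. World frame = base frame: x ahead of the robot, y to its left, z up, the work surface at z = 0. Lengths are in mm, angles in degrees, forces in N, time in s.
With the tool pointing down it reaches from about 200 to 875 mm from the base axis. Payload 3.4 kg.
Tool frame: the origin (TCP) lies between the finger pads; the fingertips stand 22 mm ahead of it and the grasp point (between the pads) lies 3 mm ahead of it; z points along the fingers, y is the line along which they close (so a half turn about z gives the same grasp; the last joint's range is limited). The gripper opens to 94 mm and grips with 3 to 60 N. Pads are 16 mm wide; open, the fingers measure 119 mm over their backs; the gripper's body (75 mm by 177 mm) begins 78 mm behind the grasp point.
Start: joints at [68.583, 15.808, 86.224, -0, 77.962, -6.933], TCP at [143.832, 556.754, 227.493] pointing down, gripper open.
Joint ranges: [-165.64, 165.64], [-43.16, 119.46], [12.63, 154.43], [-67.54, 247.53], [6.08, 155.33], [-154.97, 154.97]. Speed limits (degrees/s): [147.25, 147.25, 180, 180, 180, 180].

## Interface

Orientations are given as a 3x3 rotation matrix whose columns are the frame's x, y, z axes.
In Python, from station import monitor, optics, order gives the robot as it stands.
- The arm moves only by the tool step_arm, never from a script. Its argument "commands" is a list that holds one entry, the list of rows, each a list of 6 numbers: the shift along the tool's x, y, z in m, then the turn, a rotation vector about the tool's x, y, z in degrees. A call has 1 to 10 rows; each row shifts and turns the commanded pose from where the row before left it, along the tool's axes as they then stand; what a row does not reach is not made up. A row lasts 1/8 s, in which the tool goes at most 62.5 mm and 10.7 degrees, less where a joint would pass 70% of its speed; a pose out of reach is approached as far as the arm can. A call is refused whole if a number of a shift passes 0.0625 or a number of a turn 10.7, either way. A call with a gripper value outside its range is refused whole. "jaw" is the finger opening in m, from 0 to 0.094, set as the call begins (left out, the last holds). The fingers move at their own pace and stop on an object; "grip_force" is the grip in N (left out, the last holds). Time passes only in rows, so rows that do not move let the fingers close. It gives the time, the measured TCP pose, the force, the opening and the grip force at its end, in the units of the state.
- monitor.observe(): the state, without advancing time (a new reading comes with each control period).
- optics.capture(name): name is "side" or "top"; returns the picture (400x640x3 uint8, red, green, blue); there is no depth.
- optics.get_calibration(name): a dict with "mtx" (3x3 intrinsics, pixels), "distortion" ([k1, k2, p1, p2, k3] as OpenCV has them; the pictures are not rectified), "R" (3x3) and "t" (3): a world point X has camera coordinates R X + t. Camera axes: x right, y down, z forward; pixel columns grow to the right and rows downward; lengths in mm; the calibration is good to about 2 mm. A picture is of the moment at which its call begins. get_calibration takes no time and is no camera call.
- order.close_job(): hands the job in; it is judged then, once.
The state is a dict: "clock": time; "joints": joint angles; "qvel": joint speeds; "effort": joint torques, N m; "ee_pos": TCP position; "orientation": TCP orientation; "ft_force": force on the tool from outside, world axes, zero at the start; "ft_torque": the same for the moment, N m; "width": opening from 0.0 (shut) to 1.0 (fully open); "gripper_force": force on a finger pad.
Only numpy, scipy, OpenCV 4.12 (cv2) and the standard library are available. Lean on these libraries where they do the work, as an engineer would, in place of code of your own. Each camera call takes 0.05 s, during which the arm holds its last target. There are 200 camera calls.

## Working session

There is one attempt and no reset: what is moved stays moved. The work goes in short steps, Python scripts to look and compute and a tool call to move; the robot and the scene stay as the last step left them, time stands still between calls to the robot, and variables do not carry over. Pictures are saved under pics/ and viewed, at most 10 in all, crops included, and the job is handed in when it is done.

Besides the shell and the picture viewer there is one more tool, called after "Request:" by a JSON object that holds its "method" and its "body". step_arm: Moves the arm, as the interface text tells. Its arguments: {"type":"object","properties":{"commands":{"type":"array"},"jaw":{"type":"number"},"grip_force":{"type":"number"}},"required":["commands"]}

```bash
mkdir -p pics; ls; python3 - <<'E'
from station import monitor, optics
import cv2
for n in("side","top"):
    im=optics.capture(n); cv2.imwrite(f"pics/{n}0.png",im[:,:,::-1])
    c=optics.get_calibration(n); print(n,c)
print(monitor.observe())
E
```

```text
pics
side {'mtx': array([[373.33846352,   0.        , 315.90454347],
       [  0.        , 373.33846352, 199.18817083],
       [  0.        ,   0.        ,   1.        ]]), 'distortion': array([-0.03234243,  0.        ,  0.        ,  0.        ,  0.        ]), 'R': array([[-0.98996085, -0.1412873 ,  0.00392546],
       [-0.05683111,  0.3724638 , -0.92630499],
       [ 0.12941304, -0.91722877, -0.3767541 ]]), 't': array([ 517.88273135,  112.54731952, 1017.44271137])}
top {'mtx': array([[460.23348687,   0.        , 316.14602801],
       [  0.        , 460.23348687, 197.3352436 ],
       [  0.        ,   0.        ,   1.        ]]), 'distortion': array([-0.09762905,  0.        ,  0.        ,  0.        ,  0.        ]), 'R': array([[ 9.48233130e-04, -9.99983822e-01,  5.60860101e-03],
       [-9.90124056e-01, -1.72512894e-03, -1.40183371e-01],
       [ 1.40190779e-01, -5.42028426e-03, -9.90109674e-01]]), 't': array([  -5.60044889,  537.64790652, 1387.20632854])}
{'clock': 0.1, 'joints': array([ 6.85852766e+01,  1.58433009e+01,  8.62864334e+01, -2.19227246e-03,
        7.79621594e+01, -6.93341658e+00]), 'qvel': array([ 0.09947144, -0.11609677, -0.15375506,  0.08162863,  0.02563979,
        0.07338952]), 'effort': array([ 2.75207873e-03, -4.05453086e+01, -2.37780619e+01,  7.01554399e-02,
        2.98748177e-02, -3.96980113e-05]), 'ee_pos': array([143.64033682, 556.28868633, 226.70882188]), 'orientation': array([[-9.68231237e-01,  2.50055930e-01, -5.50752632e-04],
       [ 2.50056487e-01,  9.68230077e-01, -1.50678340e-03],
       [ 1.56475138e-04, -1.59663403e-03, -9.99998713e-01]]), 'ft_force': array([ 0.50381545, -0.44645582,  0.7036535 ]), 'ft_torque': array([ 0.0208978 ,  0.06461675, -0.01603894]), 'gripper_force': 0.0, 'width': 1.0029769047766586}
```

View pics/side0.png

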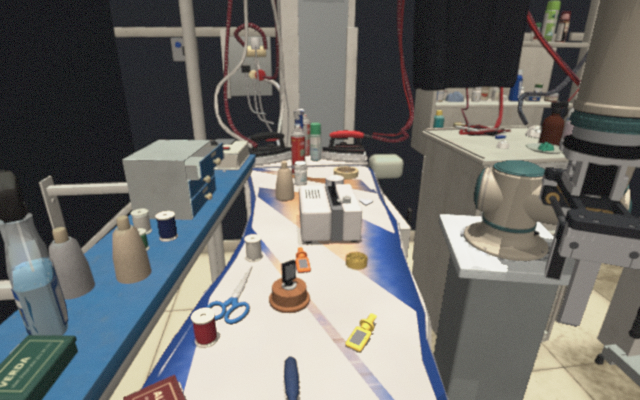

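View pics/top0.png

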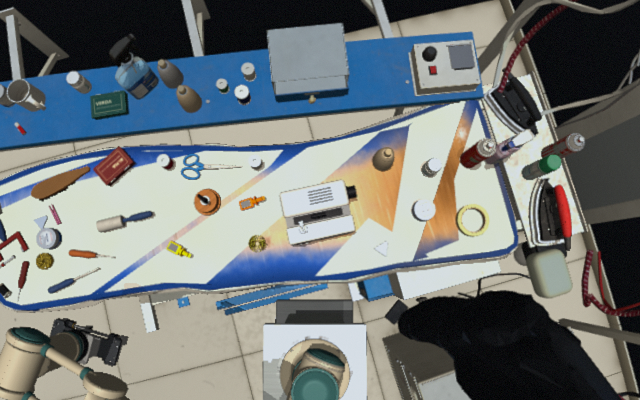

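The side view shows the key's handle at about (289,270), in its stand at (289,297), and the unit at (330,213). In the top view the stand is at (207,202) and the unit at (318,212), with its slot running nearly left to right. I'll zoom in on both.

```bash
python3 - <<'E'
import cv2
t=cv2.imread("pics/top0.png"); s=cv2.imread("pics/side0.png")
cv2.imwrite("pics/tz.png",cv2.resize(t[165:255,185:365],None,fx=4.4,fy=4.4,interpolation=cv2.INTER_CUBIC))
cv2.imwrite("pics/sz.png",cv2.resize(s[175:315,255:385],None,fx=4.2,fy=4.2,interpolation=cv2.INTER_CUBIC))
E
```

```text
(no output)
```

View pics/tz.png

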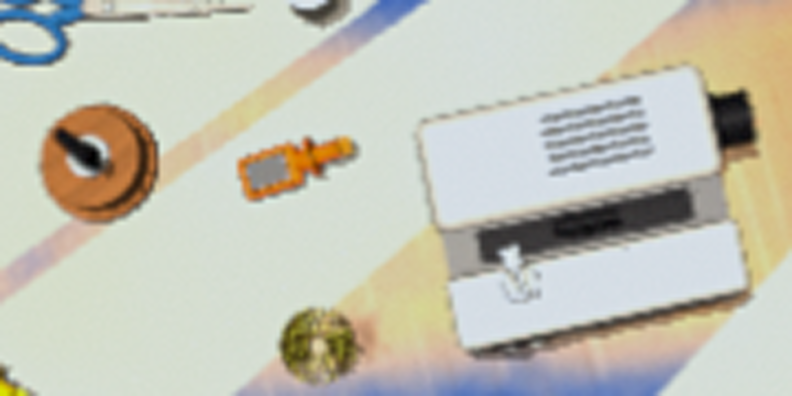

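View pics/sz.png

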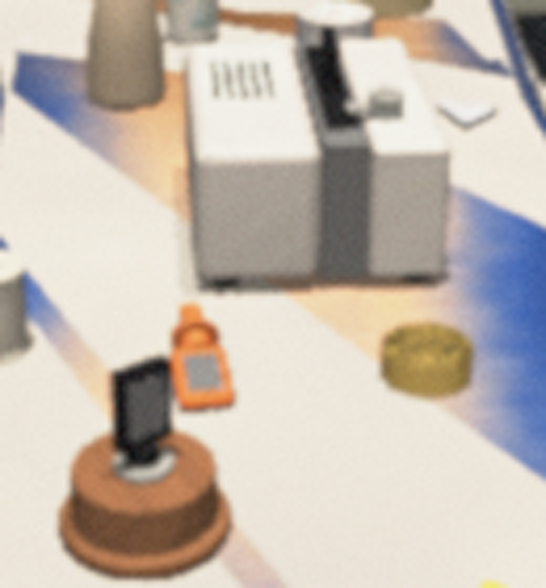

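The crops show the key's paddle upright in the stand, with its collar at top-zoom (90,150). The cassette flange runs from about (480,248) to (692,204) in that zoom. The screw head is at about (520,285), its tongue pointing to (508,250), and in the side zoom the head is at (386,102). Next I'll measure these.

```bash
cat > h.py <<'E'
import numpy as np, cv2
from station import monitor, optics
C={n:optics.get_calibration(n) for n in("side","top")}
def ray(n,p):
    c=C[n]; u=cv2.undistortPoints(np.array([[p]],float),c["mtx"],c["distortion"])[0,0]
    d=c["R"].T@np.r_[u,1]; return -c["R"].T@c["t"], d/np.linalg.norm(d)
def onz(n,p,z):
    o,d=ray(n,p); return o+d*(z-o[2])/d[2]
def tri(a,b):   # a top px, b side px -> midpoint, gap
    o,d=ray("top",a); q,e=ray("side",b)
    s=np.linalg.lstsq(np.c_[d,-e],q-o,rcond=None)[0]
    return (o+d*s[0]+q+e*s[1])/2, np.linalg.norm(o+d*s[0]-q-e*s[1])
def proj(n,X):
    c=C[n]; return cv2.projectPoints(np.array([X],float),cv2.Rodrigues(c["R"])[0],c["t"],c["mtx"],c["distortion"])[0][0,0]
E
python3 - <<'E'
from h import *
np.set_printoptions(precision=1,suppress=True)
t=cv2.imread("pics/top0.png"); s=cv2.imread("pics/side0.png")
def big(m,x0,y0,x1,y1):
    k=np.zeros(m.shape,np.uint8); k[y0:y1,x0:x1]=m[y0:y1,x0:x1].astype(np.uint8)
    cs=cv2.findContours(k,cv2.RETR_EXTERNAL,cv2.CHAIN_APPROX_NONE)[0]
    return max(cs,key=cv2.contourArea)
g=t.max(2); gs=s.max(2)
f=big(g<95,285,200,348,230); r=cv2.minAreaRect(f); print("flange rect",r, cv2.boxPoints(r))
for p in cv2.boxPoints(r): print("  z105",onz("top",p,105))
# stand
h=cv2.cvtColor(t,cv2.COLOR_BGR2HSV); m=(h[...,0]<18)&(h[...,1]>110)&(h[...,2]<235)
w=big(m,190,185,224,220); e=cv2.minEnclosingCircle(w); print("stand circle",e,"z36",onz("top",e[0],36),"z0",onz("top",e[0],0))
hs=cv2.cvtColor(s,cv2.COLOR_BGR2HSV); m=(hs[...,0]<18)&(hs[...,1]>90)
w=big(m,265,275,315,315); print("stand side bbox",cv2.boundingRect(w))
k=big(g<80,190,185,215,210); print("key top pts",k[:,0].tolist()); 
k=big(gs<90,275,255,302,288); print("key side rect",cv2.minAreaRect(k),cv2.boxPoints(cv2.minAreaRect(k)))
c=[185+520/4.4,165+285/4.4]; print("screw tri",tri(c,[255+386/4.2,175+102/4.2]),"onz116",onz("top",c,116))
print("gray screw\n",t[222:238,294:314,1])
print("gray stand\n",t[188:212,194:216,1])
E
```

```text
flange rect ((317.53167724609375, 215.8146209716797), (7.543046951293945, 49.029808044433594), 77.90524291992188) [[292.8 217.3]
 [340.7 207. ]
 [342.3 214.4]
 [294.4 224.6]]
  z105 [469.  64. 105.]
  z105 [499.6 -76.8 105. ]
  z105 [477.8 -81.3 105. ]
  z105 [447.4  59.2 105. ]
stand circle ((207.2139434814453, 201.63461303710938), 13.063790321350098) z36 [523.8 333.8  36. ] z0 [528.6 342.3   0. ]
stand side bbox (269, 278, 41, 34)
key top pts [[198, 195], [198, 196], [199, 197], [200, 198], [201, 199], [202, 200], [203, 201], [204, 202], [205, 202], [206, 203], [207, 203], [207, 202], [207, 201], [207, 200], [206, 199], [205, 198], [204, 198], [203, 197], [202, 197], [201, 196], [200, 195], [199, 195]]
key side rect ((288.0, 273.0), (24.0, 12.0), 90.0) [[282. 261.]
 [294. 261.]
 [294. 285.]
 [282. 285.]]
screw tri (array([433.4,  33.2, 107.8]), np.float64(2.5222097078882846)) onz116 [431.6  33.  116. ]
gray screw
 [[ 85  60  58  68 142 212 226 227 192  93  78  84  88  95 120 148 149 153
  157 148]
 [ 93  60  54  58  94 170 226 226 201 141 131 151 152 153 144 141 142 158
  193 207]

[... 2735 characters left out ...]
5 172 126 100  86  69  79 107
  114 120 122  91]
 [183 121 115 118 120 118 117 121 126 134 128 118  99 105 109  91 104 115
  121 124 118  70]
 [188 134 118 118 118 121 121 122 119 118 110 110 109 113 112 113 118 120
  123 121 102  48]
 [204 153 115 116 119 121 122 121 116 113 111 113 111 113 115 120 123 123
  123 106  63  35]
 [223 181 121 114 119 122 118 115 111 111 114 114 114 116 121 122 123 122
  109  69  35  43]
 [223 200 156 124 114 114 111 111 113 114 115 114 116 122 123 121 117 104
   69  42  42  73]
 [223 222 201 156 114 105 109 112 112 112 115 119 123 122 116 108  87  53
   39  45  70  99]
 [222 224 222 195 144 119 109 108 104 103 108 105 106 104  81  54  44  44
   70  82  96  82]]
```

```bash
python3 - <<'E'
from h import *
np.set_printoptions(precision=1,suppress=True)
print("cams",[-C[n]["R"].T@C[n]["t"] for n in C])
for z in(36,40,44): print("collar",z,onz("top",(204.2,199.7),z))
print("tri paddle mid", tri((202.6,199),(288,273)))
b=np.array([onz("top",(204.2,199.7),40)[0],onz("top",(204.2,199.7),40)[1],0]); print("foot circle px side",[proj("side",b+[0,43*k,0]) for k in(1,-1)],[proj("side",b+[43*k,0,0]) for k in(1,-1)])
print("axis z48 z94",proj("top",b+[0,0,48]),proj("top",b+[0,0,94]),proj("side",b+[0,0,48]),proj("side",b+[0,0,94]))
for yaw in(35,45,55,65,75):
    a=np.radians(yaw); X=np.array([np.cos(a),np.sin(a),0]);Y=np.array([-np.sin(a),np.cos(a),0])
    print(yaw,"top rim corners",*[proj("top",b+[0,0,94]+16*i*X+5*j*Y) for i,j in((1,1),(1,-1),(-1,-1),(-1,1))],"side cols",*[proj("side",b+[0,0,94]+16*i*X+5*j*Y)[0] for i,j in((1,1),(1,-1),(-1,-1),(-1,1))])
s=cv2.imread("pics/side0.png")[...,1]; print(s[256:292,278:300])
ps=np.radians(12.26);ux=np.array([np.cos(ps),np.sin(ps),0]);uy=np.array([-np.sin(ps),np.cos(ps),0])
S=np.array([433,34,0])
print("screw px",proj("top",S+[0,0,116]),proj("side",S+[0,0,116]))
for q in(0,.1,.2,.3):
    d=np.cos(q)*ux+np.sin(q)*uy; print(q,"tongue z108 r26,r19",proj("top",S+26*d+[0,0,108.5]),proj("top",S+19*d+[0,0,108.5]),"slot ends",proj("top",S+12*d+[0,0,116]),proj("top",S-12*d+[0,0,116]))
for i,j in((-65,100),(95,100),(95,-100),(-65,-100)): print("unit corner",proj("top",np.array([473.4,-8.7,100])+i*ux+j*uy))
E
```

```text
cams [array([387.4, 964.5, 485.5]), array([ 337.9,    2.8, 1448.9])]
collar 36 [529.9 343.5  36. ]
collar 40 [529.3 342.5  40. ]
collar 44 [528.8 341.6  44. ]
tri paddle mid (array([529.6, 341.5,  66.2]), np.float64(3.2809943539451147))
foot circle px side [array([285.1, 314.1]), array([293.6, 288.3])] [array([269.4, 298.6]), array([310.1, 302.5])]
axis z48 z94 [203.6 199.3] [200.  197.3] [289.  281.1] [288.5 261.5]
35 top rim corners [195.7 193.9] [198.5 192. ] [204.3 200.7] [201.5 202.6] side cols 281.8903616442802 279.9742116519953 294.8585437749122 296.9063215145994
45 top rim corners [195.2 194.7] [197.6 192.3] [204.8 199.8] [202.4 202.2] side cols 282.9475772530196 280.21988442272436 293.80593288640347 296.60449785164406
55 top rim corners [194.8 195.6] [196.8 192.9] [205.2 199. ] [203.2 201.7] side cols 284.1803855301452 280.72048099450524 292.598566844045 296.06002883995694
65 top rim corners [194.5 196.5] [196.  193.5] [205.5 198. ] [203.9 201. ] side cols 285.5501965403387 281.4628802901808 291.2719700158071 295.2913274415742
75 top rim corners [194.4 197.5] [195.4 194.3] [
[... 3259 characters left out ...]
3 130 127 124]
 [126 126 125 125 127 120 120 117 115 119 121 126 123 119 124 124 126 132
  134 130 130 123]
 [131 127 125 126 125 130 123 119 120 122 120 123 127 129 127 129 130 131
  130 136 132 130]]
screw px [302.8 229.3] [347.6 196.6]
0 tongue z108 r26,r19 [301.1 220.8] [301.6 223.1] slot ends [302.  225.3] [303.7 233.3]
0.1 tongue z108 r26,r19 [300.2 221. ] [300.9 223.3] slot ends [301.6 225.4] [304.1 233.2]
0.2 tongue z108 r26,r19 [299.4 221.3] [300.3 223.5] slot ends [301.2 225.5] [304.5 233.1]
0.3 tongue z108 r26,r19 [298.6 221.7] [299.7 223.8] slot ends [300.8 225.7] [304.9 232.9]
unit corner [288.8 244.8]
unit corner [277.8 191.9]
unit corner [343.6 177.9]
unit corner [355.5 230.4]
```

Request:
{"method": "step_arm", "body": {"commands": [[[-0.0427, -0.0112, 0.004, 0, 0, 0], [-0.0427, -0.0112, 0.004, 0, 0, 0], [-0.0427, -0.0112, 0.004, 0, 0, 0], [-0.0427, -0.0112, 0.004, 0, 0, 0], [-0.0427, -0.0112, 0.004, 0, 0, 0], [-0.0427, -0.0112, 0.004, 0, 0, 0], [-0.0427, -0.0112, 0.004, 0, 0, 0], [-0.0427, -0.0112, 0.004, 0, 0, 0], [-0.0427, -0.0112, 0.004, 0, 0, 0], [-0.0427, -0.0112, 0.004, 0, 0, 0]]], "jaw": 0.06, "grip_force": 40}}

```text
clock: 1.35
ee_pos: [530.2, 340.6, 186.9]
orientation: [[-0.968, 0.25, -0.001], [0.25, 0.968, -0.0], [0.001, -0.0, -1.0]]
ft_force: [-0.3, 0.5, 0.1]
width: 0.637
gripper_force: 0.0
```

Request:
{"method": "step_arm", "body": {"commands": [[[0, 0, 0, 0, 0, 10.7], [0, 0, 0, 0, 0, 10.7], [0, 0, 0, 0, 0, 10.7], [0, 0, 0, 0, 0, 10.7], [0, 0, 0, 0, 0, 10.7], [0, 0, 0, 0, 0, 10.7], [0, 0, 0, 0, 0, 10.7], [0, 0, 0, 0, 0, 10.7], [0, 0, 0, 0, 0, 10.7], [0, 0, 0, 0, 0, 10.7]]]}}

```text
clock: 2.6
ee_pos: [528.9, 341.4, 186.9]
orientation: [[0.528, 0.85, -0.001], [0.85, -0.528, -0.0], [-0.001, -0.001, -1.0]]
ft_force: [0.1, 0.1, 0.2]
width: 0.639
gripper_force: 0.0
```

```bash
cat >> h.py <<'E'
def st():
    o=monitor.observe(); np.set_printoptions(precision=2,suppress=True)
    R=o["orientation"]; print("t",round(o["clock"],2),"pos",o["ee_pos"],"yaw_y",round(np.degrees(np.arctan2(R[1,1],R[0,1])),2),"z",R[:,2],"j",o["joints"],"F",o["ft_force"],"T",o["ft_torque"],"w",round(o["width"]*94,1),"g",o["gripper_force"]); return o
def need(X):  # shift in tool axes (mm) to bring TCP to X
    o=st(); print("tool shift",o["orientation"].T@(np.array(X)-o["ee_pos"]))
E
python3 - <<'E'
from h import *
need([529.5,341.5,78])
im=optics.capture("side"); cv2.imwrite("pics/s1.png",im[:,:,::-1]); t=optics.capture("top")
a=cv2.resize(im[160:320,240:340,::-1],None,fx=3.6,fy=3.6); b=cv2.resize(t[160:240,160:260,::-1],None,fx=4.2,fy=4.2)
W=np.zeros((576,785,3),np.uint8); W[:,:360]=a; W[:336,362:782]=b; cv2.imwrite("pics/c1.png",W)
E
```

```text
t 2.6 pos [528.94 341.37 186.88] yaw_y -31.84 z [-0. -0. -1.] j [26.51 21.86 82.95  0.   75.26 58.34] F [0.15 0.12 0.24] T [-0.09  0.09  0.01] w 60.0 g 0.0
tool shift [  0.51   0.48 108.88]
```

View pics/c1.png

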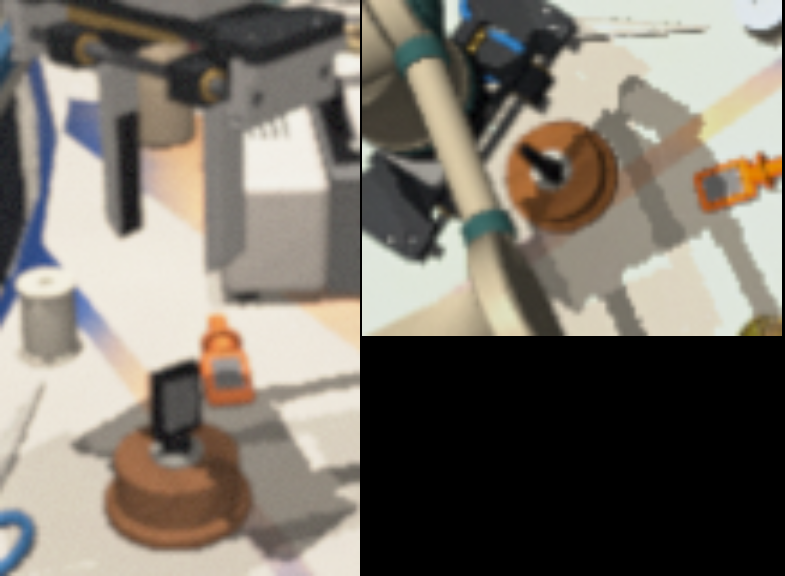

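The side crop shows the fingertips at about (122,230) and (225,265), either side of the key's paddle at (176,400), so the grasp plane lines up. Next I descend and grip.

Request:
{"method": "step_arm", "body": {"commands": [[[0, 0, 0.02, 0, 0, 2], [0.0005, 0.0005, 0.025, 0, 0, 0], [0, 0, 0.025, 0, 0, 0], [0, 0, 0.02, 0, 0, 0], [0, 0, 0.012, 0, 0, 0], [0, 0, 0.005, 0, 0, 0], [0, 0, 0, 0, 0, 0]]]}}

```text
clock: 3.58
ee_pos: [530.1, 341.7, 80.6]
orientation: [[0.551, 0.834, 0.0], [0.834, -0.551, 0.0], [0.0, 0.0, -1.0]]
ft_force: [-0.0, -0.5, 0.9]
width: 0.64
gripper_force: 0.0
```

Request:
{"method": "step_arm", "body": {"commands": [[[0, 0, 0, 0, 0, 0], [0, 0, 0, 0, 0, 0], [0, 0, 0, 0, 0, 0], [0, 0, 0, 0, 0, 0], [0, 0, 0, 0, 0, 0], [0, 0, 0, 0, 0, 0], [0, 0, 0, 0, 0, 0], [0, 0, 0, 0, 0, 0]]], "jaw": 0.0}}

```text
clock: 4.58
ee_pos: [529.9, 341.7, 80.5]
orientation: [[0.552, 0.834, 0.0], [0.834, -0.552, 0.0], [0.0, -0.0, -1.0]]
ft_force: [-0.4, -0.5, 0.5]
width: 0.104
gripper_force: 40.0
```

```bash
python3 -c "
from h import *
st()"
```

```text
t 4.58 pos [529.95 341.67  80.49] yaw_y -33.48 z [ 0.  0. -1.] j [26.49 26.7  91.23  0.01 62.08 59.97] F [-0.39 -0.48  0.48] T [-0.07  0.13 -0.03] w 9.7 g 40.00005662441254
```

Request:
{"method": "step_arm", "body": {"commands": [[[0, 0, -0.01, 0, 0, 0], [0, 0, -0.02, 0, 0, 0], [0, 0, -0.03, 0, 0, 0], [0, 0, -0.03, 0, 0, 0], [0, 0, -0.025, 0, 0, 0], [0, 0, -0.02, 0, 0, 0], [0, 0, -0.007, 0, 0, 0]]]}}

```text
clock: 5.45
ee_pos: [530.5, 342.0, 224.5]
orientation: [[0.552, 0.834, 0.003], [0.834, -0.552, 0.001], [0.003, 0.001, -1.0]]
ft_force: [0.2, -0.3, -1.1]
width: 0.103
gripper_force: 40.0
```

Request:
{"method": "step_arm", "body": {"commands": [[[-0.02, 0.0059, 0, 0, 0, 0], [-0.04, 0.0115, 0, 0, 0, 0], [-0.045, 0.013, 0, 0, 0, 0], [-0.045, 0.013, 0, 0, 0, 0], [-0.045, 0.013, 0, 0, 0, 0], [-0.045, 0.013, 0, 0, 0, 0], [-0.04, 0.0115, 0, 0, 0, 0], [-0.02, 0.0059, 0, 0, 0, 0], [-0.01, 0.002, 0, 0, 0, 0], [0, 0, 0, 0, 0, 5]]]}}

```text
clock: 6.7
ee_pos: [431.7, 33.4, 221.8]
orientation: [[0.625, 0.78, -0.001], [0.78, -0.625, 0.0], [-0.001, -0.001, -1.0]]
ft_force: [0.9, 0.1, -1.0]
width: 0.106
gripper_force: 40.0
```

Request:
{"method": "step_arm", "body": {"commands": [[[0, 0, 0, 0, 0, 8], [0, 0, 0, 0, 0, 8], [0, 0, 0, 0, 0, 8], [0, 0, 0, 0, 0, 8], [0, 0, 0, 0, 0, 0]]]}}

```text
clock: 7.32
ee_pos: [432.3, 34.3, 221.9]
orientation: [[0.942, 0.336, -0.001], [0.336, -0.942, 0.0], [-0.001, -0.001, -1.0]]
ft_force: [0.2, -0.0, -1.1]
width: 0.107
gripper_force: 40.0
```

```bash
python3 - <<'E'
from h import *
need([433,34,182.5+8])
im=optics.capture("side"); t=optics.capture("top")
cv2.imwrite("pics/s2.png",im[:,:,::-1]); cv2.imwrite("pics/t2.png",t[:,:,::-1])
a=cv2.resize(im[120:240,290:390,::-1],None,fx=4,fy=4,interpolation=cv2.INTER_CUBIC); b=cv2.resize(t[180:280,260:360,::-1],None,fx=3.9,fy=3.9)
W=np.zeros((480,795,3),np.uint8); W[:,:400]=a; W[:390,403:793]=b; cv2.imwrite("pics/c2.png",W)
p=monitor.observe()["ee_pos"]; print("expected tip px",proj("side",p-[0,0,72.5]),"slot px",proj("side",[433,34,116]))
E
```

```text
t 7.33 pos [432.3   34.31 221.91] yaw_y -70.37 z [-0.  0. -1.] j [ -4.68   3.71 102.41   0.01  73.95  65.68] F [ 0.22 -0.03 -1.1 ] T [-0.02  0.21  0.  ] w 10.0 g 40.00027656555176
tool shift [ 0.59  0.55 31.41]
expected tip px [348.26 184.86] slot px [347.63 196.63]
```

View pics/c2.png

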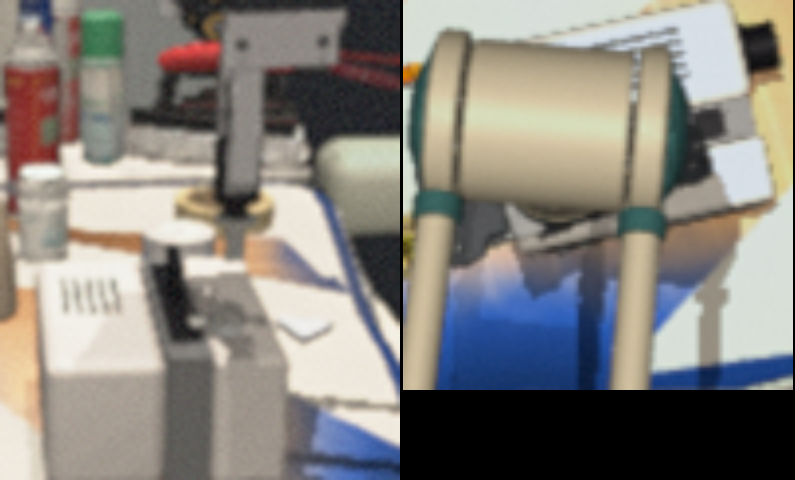

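The key tip is at side pixel (348.4,184.1), against a predicted (348.3,184.9), so the grasp is true. The screw head below it is at about (346.5,197). Next I descend to just above the rim, then feel my way in.

Request:
{"method": "step_arm", "body": {"commands": [[[0.0015, 0.0008, 0.008, 0, 0, 0], [0, 0, 0.01, 0, 0, 0], [0, 0, 0.008, 0, 0, 0], [0, 0, 0.004, 0, 0, 0], [0, 0, 0, 0, 0, 0], [0, 0, 0.002, 0, 0, 0], [0, 0, 0.002, 0, 0, 0], [0, 0, 0.002, 0, 0, 0]]]}}

```text
clock: 8.43
ee_pos: [434.7, 33.9, 186.5]
orientation: [[0.943, 0.334, 0.0], [0.334, -0.943, 0.0], [0.0, 0.0, -1.0]]
ft_force: [-0.3, -0.1, -1.1]
width: 0.101
gripper_force: 40.0
```

```bash
python3 -c "
from h import *
st()"
```

```text
t 8.43 pos [434.74  33.87 186.47] yaw_y -70.48 z [ 0.  0. -1.] j [ -4.71   5.44 105.8    0.    68.74  65.77] F [-0.34 -0.14 -1.14] T [-0.01  0.11 -0.03] w 9.5 g 39.99982237815857
```

Request:
{"method": "step_arm", "body": {"commands": [[[0, 0, 0.001, 0, 0, 0], [0, 0, 0.001, 0, 0, 0], [0, 0, 0.001, 0, 0, 0], [0, 0, 0.001, 0, 0, 0], [0, 0, 0.0005, 0, 0, 0]]]}}

```text
clock: 9.05
ee_pos: [434.7, 33.9, 182.3]
orientation: [[0.943, 0.334, 0.0], [0.334, -0.943, 0.0], [0.0, 0.0, -1.0]]
ft_force: [-1.3, 0.5, 4.2]
width: 0.11
gripper_force: 40.0
```

```bash
python3 -c "
from h import *
st()"
```

```text
t 9.05 pos [434.75  33.87 182.31] yaw_y -70.48 z [ 0.  0. -1.] j [ -4.71   5.65 106.2    0.01  68.13  65.77] F [-1.26  0.5   4.22] T [0.01 0.34 0.08] w 10.3 g 40.001075863838196
```

Request:
{"method": "step_arm", "body": {"commands": [[[0, 0, 0, 0, 0, -6], [0, 0, 0, 0, 0, -6], [0, 0, 0, 0, 0, -6], [0, 0, 0, 0, 0, -6], [0, 0, 0, 0, 0, -6], [0, 0, 0, 0, 0, -6], [0, 0, 0, 0, 0, -6], [0, 0, 0, 0, 0, -6], [0, 0, 0, 0, 0, 0]]]}}

```text
clock: 10.18
ee_pos: [435.2, 33.6, 182.4]
orientation: [[0.384, 0.924, 0.001], [0.924, -0.384, -0.0], [0.0, 0.001, -1.0]]
ft_force: [0.0, -0.1, 2.4]
width: 0.104
gripper_force: 40.0
```

```bash
python3 -c "
from h import *
st()"
```

```text
t 10.18 pos [435.16  33.61 182.35] yaw_y -22.55 z [ 0. -0. -1.] j [ -4.71   5.65 106.19  -0.02  68.08  17.85] F [ 0.03 -0.11  2.44] T [-0.25  0.04 -0.06] w 9.8 g 40.000231862068176
```

Request:
{"method": "step_arm", "body": {"commands": [[[0, 0, 0, 0, 0, -6], [0, 0, 0, 0, 0, -6], [0, 0, 0, 0, 0, -6], [0, 0, 0, 0, 0, -6], [0, 0, 0, 0, 0, -6], [0, 0, 0, 0, 0, -4], [0, 0, 0, 0, 0, 0]]]}}

```text
clock: 11.05
ee_pos: [435.2, 33.6, 182.3]
orientation: [[-0.198, 0.98, 0.001], [0.98, 0.198, -0.0], [-0.001, 0.001, -1.0]]
ft_force: [0.4, -1.5, 2.3]
width: 0.104
gripper_force: 40.0
```

```bash
python3 -c "
from h import *
st()"
```

```text
t 11.05 pos [435.19  33.62 182.34] yaw_y 11.39 z [ 0. -0. -1.] j [ -4.71   5.66 106.19  -0.02  68.08 -16.1 ] F [ 0.43 -1.46  2.27] T [-0.32 -0.03 -0.06] w 9.8 g 40.00064313411713
```

Key yaw is about 101°. I'll turn a few degrees further against the stop to take up the slack.

Request:
{"method": "step_arm", "body": {"commands": [[[0, 0, 0, 0, 0, -3], [0, 0, 0, 0, 0, -3], [0, 0, 0, 0, 0, 0]]]}}

```text
clock: 11.42
ee_pos: [435.2, 33.6, 182.3]
orientation: [[-0.299, 0.954, 0.001], [0.954, 0.299, -0.0], [-0.001, 0.001, -1.0]]
ft_force: [1.7, -1.0, 4.2]
width: 0.108
gripper_force: 40.0
```

```bash
python3 -c "
from h import *
st()"
```

```text
t 11.43 pos [435.17  33.64 182.32] yaw_y 17.39 z [ 0. -0. -1.] j [ -4.71   5.66 106.19  -0.02  68.08 -22.09] F [ 1.66 -0.96  4.18] T [-0.38 -0.02 -0.04] w 10.2 g 40.000784397125244
```

```bash
python3 - <<'E'
from h import *
im=optics.capture("side")[...,::-1]; s=cv2.imread("pics/side0.png")
f=lambda i:cv2.resize(i[160:230,315:370],None,fx=7,fy=7,interpolation=cv2.INTER_CUBIC)
cv2.imwrite("pics/c3.png",np.hstack([f(s),f(im)]))
E
```

```text
(no output)
```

View pics/c3.png

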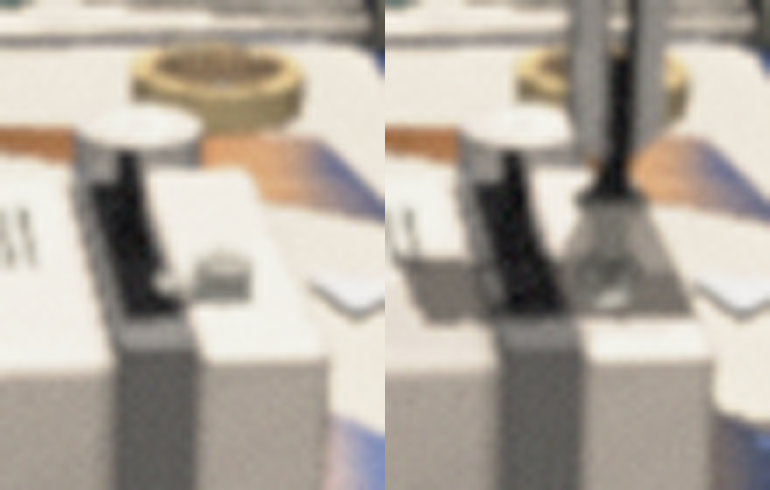

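The side crop shows that the tongue, which was on the flange at (165,285), now points at the camera at (610,298), clear of the flange. The screw is open. Next I lift out and take the key back.

Request:
{"method": "step_arm", "body": {"commands": [[[0, 0, -0.003, 0, 0, 0], [0, 0, -0.008, 0, 0, 0], [0, 0, -0.016, 0, 0, 0], [0, 0, -0.013, 0, 0, 0], [0, 0, 0, 0, 0, 10.2], [0, 0, 0, 0, 0, 10.2], [0, 0, 0, 0, 0, 10.2], [0, 0, 0, 0, 0, 10.2], [0, 0, 0, 0, 0, 10.1], [0, 0, 0, 0, 0, 0]]]}}

```text
clock: 12.72
ee_pos: [434.4, 34.0, 222.2]
orientation: [[0.549, 0.836, -0.0], [0.836, -0.549, 0.0], [-0.0, -0.001, -1.0]]
ft_force: [-0.8, -0.5, -0.7]
width: 0.104
gripper_force: 40.0
```

```bash
python3 -c "
from h import *
need([529.95,341.67,222])"
```

```text
t 12.72 pos [434.37  33.97 222.17] yaw_y -33.27 z [-0.  0. -1.] j [ -4.7    3.86 102.21   0.01  73.96  28.57] F [-0.78 -0.54 -0.75] T [-0.09  0.13 -0.02] w 9.7 g 40.000401735305786
tool shift [309.69 -88.91   0.21]
```

Request:
{"method": "step_arm", "body": {"commands": [[[0.02, -0.0057, 0, 0, 0, 0], [0.04, -0.0115, 0, 0, 0, 0], [0.045, -0.013, 0, 0, 0, 0], [0.045, -0.013, 0, 0, 0, 0], [0.045, -0.013, 0, 0, 0, 0], [0.045, -0.013, 0, 0, 0, 0], [0.04, -0.0115, 0, 0, 0, 0], [0.02, -0.0057, 0, 0, 0, 0], [0.0097, -0.0025, 0, 0, 0, 0.3], [0, 0, 0, 0, 0, 0]]]}}

```text
clock: 13.98
ee_pos: [530.7, 340.8, 221.8]
orientation: [[0.554, 0.832, -0.001], [0.832, -0.554, -0.001], [-0.001, -0.0, -1.0]]
ft_force: [-0.3, -0.2, -0.4]
width: 0.1
gripper_force: 40.0
```

```bash
python3 -c "
from h import *
need([529.95,341.67,130])
im=optics.capture('side')[...,::-1]
cv2.imwrite('pics/c4.png',cv2.resize(im[200:330,240:340],None,fx=4.5,fy=4.5,interpolation=cv2.INTER_CUBIC)); print(proj('side',monitor.observe()['ee_pos']-[0,0,72.5]))"
```

```text
t 13.97 pos [530.7  340.77 221.85] yaw_y -33.66 z [-0. -0. -1.] j [26.4  20.82 79.54 -0.03 79.69 60.07] F [-0.35 -0.24 -0.43] T [-0.03  0.15  0.05] w 9.4 g 39.999863505363464
tool shift [ 0.43 -1.12 91.85]
[287.39 235.93]
```

View pics/c4.png

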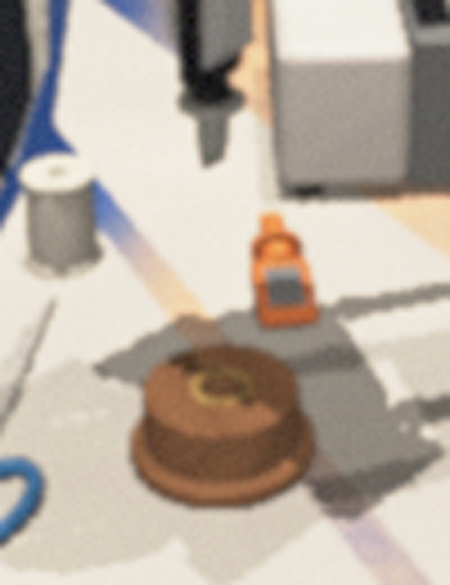

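The key hangs vertically with its tip at zoom (210,165), and the hole is at (219,388), which matches the pose recorded at the grasp. Next I lower it.

Request:
{"method": "step_arm", "body": {"commands": [[[0.0004, -0.0011, 0.02, 0, 0, 0], [0, 0, 0.03, 0, 0, 0], [0, 0, 0.03, 0, 0, 0], [0, 0, 0.02, 0, 0, 0], [0, 0, 0.003, 0, 0, 0], [0, 0, 0.0, 0, 0, 0]]]}}

```text
clock: 14.78
ee_pos: [530.5, 341.7, 119.8]
orientation: [[0.555, 0.832, 0.001], [0.832, -0.555, 0.0], [0.001, 0.001, -1.0]]
ft_force: [-0.1, 0.2, -0.9]
width: 0.103
gripper_force: 40.0
```

```bash
python3 -c "
from h import *
need([529.95,341.67,80.5])"
```

```text
t 14.78 pos [530.49 341.71 119.79] yaw_y -33.72 z [ 0.  0. -1.] j [26.48 24.71 88.38 -0.01 66.86 60.21] F [-0.14  0.21 -0.9 ] T [-0.06  0.11  0.03] w 9.7 g 39.999732971191406
tool shift [-0.36 -0.45 39.29]
```

Tip is about 11 mm above the rim.

Request:
{"method": "step_arm", "body": {"commands": [[[-0.0004, -0.0004, 0.005, 0, 0, 0], [0, 0, 0.005, 0, 0, 0], [0, 0, 0.004, 0, 0, 0], [0, 0, 0.004, 0, 0, 0], [0, 0, 0.004, 0, 0, 0]]]}}

```text
clock: 15.4
ee_pos: [529.5, 342.3, 96.7]
orientation: [[0.555, 0.832, -0.0], [0.832, -0.555, 0.0], [0.0, -0.0, -1.0]]
ft_force: [-0.3, 0.1, -0.9]
width: 0.104
gripper_force: 40.0
```

Request:
{"method": "step_arm", "body": {"commands": [[[0, 0, 0.004, 0, 0, 0], [0, 0, 0.004, 0, 0, 0], [0, 0, 0.004, 0, 0, 0], [0, 0, 0.004, 0, 0, 0], [0, 0, 0.001, 0, 0, 0]]]}}

```text
clock: 16.02
ee_pos: [529.7, 342.3, 80.5]
orientation: [[0.555, 0.832, 0.0], [0.832, -0.555, 0.0], [0.0, 0.0, -1.0]]
ft_force: [-1.4, -1.3, 5.5]
width: 0.104
gripper_force: 40.0
```

```bash
python3 -c "
from h import *
st()"
```

```text
t 16.02 pos [529.72 342.3   80.48] yaw_y -33.68 z [ 0.  0. -1.] j [26.55 26.7  91.23  0.01 62.05 60.23] F [-1.42 -1.3   5.54] T [-0.16  0.37 -0.08] w 9.7 g 40.00167667865753
```

Request:
{"method": "step_arm", "body": {"commands": [[[0, 0, 0, 0, 0, 0], [0, 0, 0, 0, 0, 0], [0, 0, 0, 0, 0, 0], [0, 0, 0, 0, 0, 0], [0, 0, 0, 0, 0, 0], [0, 0, 0, 0, 0, 0]]], "jaw": 0.06}}

```text
clock: 16.77
ee_pos: [529.6, 342.2, 80.0]
orientation: [[0.555, 0.832, 0.0], [0.832, -0.555, 0.0], [0.0, -0.0, -1.0]]
ft_force: [0.4, 0.3, 0.2]
width: 0.635
gripper_force: 0.0
```

Request:
{"method": "step_arm", "body": {"commands": [[[0, 0, -0.01, 0, 0, 0], [0, 0, -0.02, 0, 0, 0], [0, 0, -0.03, 0, 0, 0], [0, 0, -0.03, 0, 0, 0], [0, 0, -0.03, 0, 0, 0], [0, 0, -0.02, 0, 0, 0], [0, 0, 0, 0, 0, 0]]]}}

```text
clock: 17.65
ee_pos: [530.6, 342.7, 222.5]
orientation: [[0.555, 0.832, 0.004], [0.832, -0.555, 0.002], [0.004, 0.002, -1.0]]
ft_force: [-0.5, 0.5, 0.6]
width: 0.639
gripper_force: 0.0
```

```bash
python3 - <<'E'
from h import *
need([473.4,-8.7,220])
im=optics.capture("side")[...,::-1]; t=optics.capture("top")[...,::-1]; cv2.imwrite("pics/t5.png",t);cv2.imwrite("pics/s5.png",im)
a=cv2.resize(im[180:320,250:350],None,fx=4,fy=4,interpolation=cv2.INTER_CUBIC); b=cv2.resize(t[185:255,275:365],None,fx=4.3,fy=4.3,interpolation=cv2.INTER_CUBIC)
W=np.zeros((560,790,3),np.uint8); W[:,:400]=a; W[:301,402:789]=b; 
cc=cv2.resize(im[180:240,310:370],None,fx=4.2,fy=4.2,interpolation=cv2.INTER_CUBIC); W[305:557,402:654]=cc
cv2.imwrite("pics/c5.png",W)
E
```

```text
t 17.65 pos [530.59 342.73 222.5 ] yaw_y -33.68 z [ 0.  0. -1.] j [26.55 20.7  79.64  0.   79.38 60.23] F [-0.48  0.53  0.63] T [-0.09  0.16 -0.  ] w 60.1 g 0.0
tool shift [-324.16  147.31    1.46]
```

View pics/c5.png

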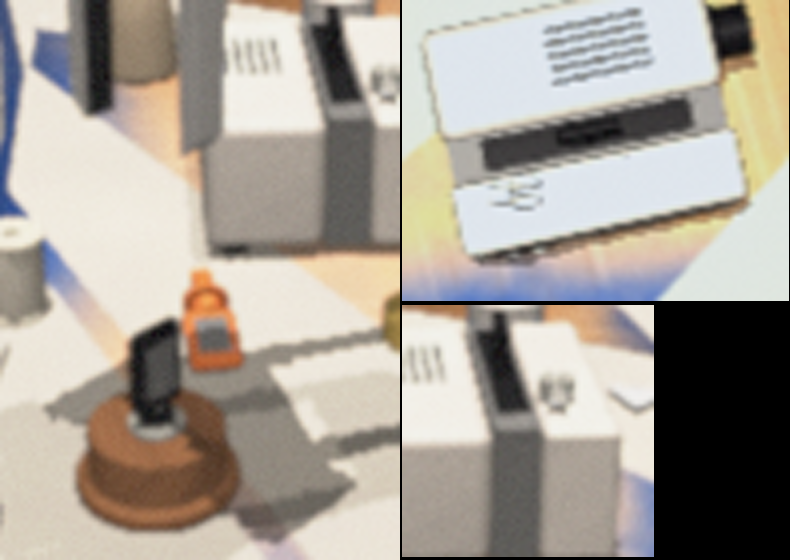

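The crops show the key upright in its stand, the tongue pointing along the unit's left (zoom (500,190)), and the flange now free. Next I go to the tab.

Request:
{"method": "step_arm", "body": {"commands": [[[-0.02, 0.009, 0, 0, 0, 0], [-0.04, 0.0182, 0, 0, 0, 0], [-0.044, 0.02, 0, 0, 0, 0], [-0.044, 0.02, 0, 0, 0, 0], [-0.044, 0.02, 0, 0, 0, 0], [-0.044, 0.02, 0, 0, 0, 0], [-0.04, 0.0182, 0, 0, 0, 0], [-0.03, 0.0136, 0, 0, 0, 0], [-0.0182, 0.0083, 0, 0, 0, 0], [0, 0, 0, 0, 0, -6]]]}}

```text
clock: 19.0
ee_pos: [470.4, -11.5, 219.0]
orientation: [[0.465, 0.885, -0.003], [0.885, -0.465, -0.001], [-0.002, -0.002, -1.0]]
ft_force: [0.2, 0.3, -0.0]
width: 0.637
gripper_force: 0.0
```

Request:
{"method": "step_arm", "body": {"commands": [[[0, 0, 0, 0, 0, -10], [0, 0, 0, 0, 0, -10], [0, 0, 0, 0, 0, -10], [0, 0, 0, 0, 0, -10], [0, 0, 0, 0, 0, 0]]]}}

```text
clock: 19.62
ee_pos: [470.9, -9.9, 219.1]
orientation: [[-0.211, 0.978, -0.002], [0.978, 0.211, -0.0], [0.0, -0.002, -1.0]]
ft_force: [-0.6, 0.8, 0.2]
width: 0.639
gripper_force: 0.0
```

```bash
python3 -c "
from h import *
need([473.4,-8.7,132])
print(onz('top',(275+(592-402+.5)/4.3-.5,185+130.5/4.3-.5),138))"
```

```text
t 19.62 pos [470.9   -9.89 219.1 ] yaw_y 12.16 z [-0. -0. -1.] j [ -9.66   7.17  98.84  -0.02  74.12 -21.81] F [-0.57  0.81  0.18] T [-0.08 -0.01  0.01] w 60.0 g 0.0
tool shift [ 0.6   2.88 87.1 ]
[472.87 -11.98 138.  ]
```

Request:
{"method": "step_arm", "body": {"commands": [[[0, 0.0025, 0.02, 0, 0, 0], [0, 0, 0.025, 0, 0, 0], [0, 0, 0.02, 0, 0, 0], [0, 0, 0.012, 0, 0, 0], [0, 0, 0.007, 0, 0, 0], [0, 0, 0.002, 0, 0, 0], [0, 0, 0, 0, 0, 0]]]}}

```text
clock: 20.5
ee_pos: [475.1, -8.8, 134.4]
orientation: [[-0.213, 0.977, 0.001], [0.977, 0.213, -0.0], [-0.0, 0.001, -1.0]]
ft_force: [0.1, 0.4, 0.0]
width: 0.636
gripper_force: 0.0
```

Request:
{"method": "step_arm", "body": {"commands": [[[0, 0, 0, 0, 0, 0], [0, 0, 0, 0, 0, 0], [0, 0, 0, 0, 0, 0], [0, 0, 0, 0, 0, 0], [0, 0, 0, 0, 0, 0], [0, 0, 0, 0, 0, 0], [0, 0, 0, 0, 0, 0], [0, 0, 0, 0, 0, 0]]], "jaw": 0.0, "grip_force": 45}}

```text
clock: 21.5
ee_pos: [474.8, -8.7, 133.9]
orientation: [[-0.213, 0.977, 0.0], [0.977, 0.213, 0.0], [0.0, 0.0, -1.0]]
ft_force: [-0.4, 0.2, 0.5]
width: 0.091
gripper_force: 45.0
```

```bash
python3 -c "
from h import *
st()"
```

```text
t 21.5 pos [474.81  -8.7  133.95] yaw_y 12.31 z [ 0.  0. -1.] j [ -9.46  11.6  106.46   0.01  61.94 -21.78] F [-0.45  0.24  0.47] T [-0.09  0.01  0.04] w 8.6 g 44.99984264373779
```

Request:
{"method": "step_arm", "body": {"commands": [[[0, 0, -0.003, 0, 0, 0], [0, 0, -0.005, 0, 0, 0], [0, 0, -0.01, 0, 0, 0], [0, 0, -0.015, 0, 0, 0], [0, 0, -0.015, 0, 0, 0], [0, 0, 0, 0, 0, 0]]]}}

```text
clock: 22.25
ee_pos: [475.9, -8.9, 183.6]
orientation: [[-0.213, 0.977, 0.003], [0.977, 0.213, -0.0], [-0.001, 0.003, -1.0]]
ft_force: [-0.2, -1.0, -0.6]
width: 0.09
gripper_force: 45.0
```

```bash
python3 -c "
from h import *
st()"
```

```text
t 22.25 pos [475.88  -8.9  183.55] yaw_y 12.32 z [ 0. -0. -1.] j [ -9.46   8.94 102.     0.01  68.85 -21.78] F [-0.21 -0.96 -0.6 ] T [-0.04  0.05 -0.  ] w 8.5 g 44.99957799911499
```

The cassette is lifting freely. I'll keep lifting before I tilt it.

Request:
{"method": "step_arm", "body": {"commands": [[[0, 0, -0.015, 0, 0, 0], [0, 0, -0.02, 0, 0, 0], [0, 0, -0.025, 0, 0, 0], [0, 0, -0.025, 0, 0, 0], [0, 0, -0.025, 0, 0, 0], [0, 0, -0.025, 0, 0, 0], [0, 0, -0.015, 0, 0, 0], [0, 0.01, -0.007, 0, 0, 0], [0, 0.025, 0, 0, 0, 0], [0, 0.025, 0, 0, 0, 0]]]}}

```text
clock: 23.5
ee_pos: [534.3, 4.4, 338.3]
orientation: [[-0.213, 0.977, -0.001], [0.977, 0.213, 0.0], [0.001, -0.001, -1.0]]
ft_force: [-0.2, 0.6, -1.3]
width: 0.095
gripper_force: 45.0
```

Request:
{"method": "step_arm", "body": {"commands": [[[0, 0.02, 0, -4, 0, 0], [0, 0.01, 0, -6, 0, 0], [0, 0, 0, -7, 0, 0], [0, 0, 0, -7, 0, 0], [0, 0, 0, -7, 0, 0], [0, 0, 0, -7, 0, 0], [0, 0, 0, -7, 0, 0], [0, 0, 0, -7, 0, 0], [0, 0, 0, -6, 0, 0], [0, 0, 0, -4, 0, 0]]]}}

```text
clock: 24.75
ee_pos: [562.0, 11.3, 337.9]
orientation: [[-0.215, 0.468, 0.857], [0.977, 0.101, 0.19], [0.003, 0.878, -0.479]]
ft_force: [0.0, 0.5, -1.5]
width: 0.092
gripper_force: 45.0
```

Request:
{"method": "step_arm", "body": {"commands": [[[0, 0, 0, 0, 0, 0], [0, 0, 0, 0, 0, 0], [0, 0, 0, 0, 0, 0], [0, 0, 0, 0, 0, 0]]]}}

```text
clock: 25.25
ee_pos: [563.2, 11.5, 340.2]
orientation: [[-0.217, 0.467, 0.857], [0.976, 0.103, 0.19], [0.001, 0.878, -0.478]]
ft_force: [-0.1, 0.8, -1.9]
width: 0.094
gripper_force: 45.0
```

```bash
python3 - <<'E'
from h import *
o=st(); print(o["qvel"])
im=optics.capture("side")[...,::-1]; t=optics.capture("top")[...,::-1]
W=np.vstack([im[60:340,100:500],t[100:300,120:520]]); cv2.imwrite("pics/c6.png",W)
E
```

```text
t 25.25 pos [563.2   11.5  340.18] yaw_y 12.45 z [ 0.86  0.19 -0.48] j [-29.17  -9.67 126.04  76.77  36.87 -96.66] F [-0.05  0.81 -1.93] T [-0.22  0.58  0.01] w 8.9 g 44.99977469444275
[-0.08 -0.03  0.42  0.34 -0.05 -0.32]
```

View pics/c6.png

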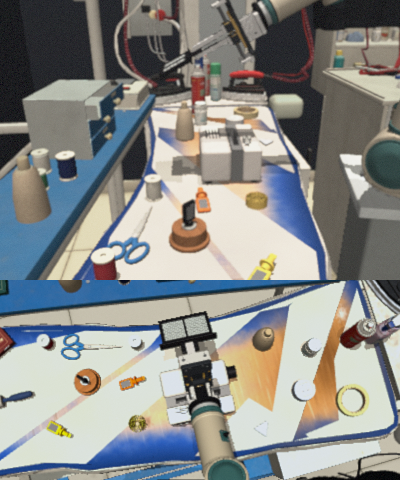

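The picture shows the cassette in the gripper at top-crop (188,330), its mesh tilted near flat and well above the unit. The key is upright in its stand and the bystanders haven't moved. I'm handing in now.

```bash
python3 -c "
from station import order
print(order.close_job())"
```

```text
the job is handed in; nothing more can be done
None
```

I've handed the job in after about 25 s on the robot's clock: the screw is open, the key is back in its stand, and the cassette is held steady about 29° from flat with its foot about 284 mm above the table; the hand-in call gave no verdict.

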